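# Start the tube roller mixer

### The job

Start the tube roller mixer for a continuous run, using its control deck with your fingertips: first switch it on by pressing down the raised far half of the rocker switch until it tips over, then push the long bar key fully down so that it stays down, and last press the round button fully down and let it spring back. Do the three in that order, do not press the square key, and do not pick up or shift the tubes on the rollers or the cup and bottle standing beside the mixer.

Things in the scene. Friction and masses are not known exactly. Their poses are not given: they have to be found in the camera images.
- mixer: White bench tube roller mixer, 210 x 210 mm, fixed. Origin: centre of its underside; x points from the control deck (robot's side) to the rollers, y left, z up. The flat deck is 45 mm high. Four black controls stand in a row on it at x = -62 mm, y = -75, -25, 25, 75 mm, in any order, in white frames 3 mm high. Behind it: three rollers along y, two end plates 64 mm high; tubes reach up to 67 mm.
- rocker_pivot (a point): Middle of the rocker switch, in the valley between its halves, 54 mm above the worktop; tips with it. The rocker: two flat halves in a shallow V, 46 mm along mixer x, 24 mm wide, tipping about mixer y. Off: near half level, far half (towards the rollers) raised, its end 62 mm above the worktop. On: far half level, its face 53.5 mm above the worktop, near half raised.
- rocker_far (a point): Fixed point 16 mm beyond the pivot over the far half of the rocker, where to press it, 59 mm above the worktop (the height of its raised face there when off). Its axes are those of the mixer.
- rocker (a joint): Angle of the rocker, rad: about -0.18 off, +0.18 on. Stays where it is left; friction only, it tips at about 2 to 4 N on the far half.
- bar_key_top (a point): Centre of the top of the long bar key (46 mm along mixer x, 16 mm wide), 57 mm above the worktop when up and 51 mm when fully down.
- bar_key (a joint): How far the bar key is down, m: 0 up, 0.006 fully down. No spring: it moves at about 3 N and stays down where it is left.
- round_button_top (a point): Centre of the flat top of the round button, 25 mm across, 57 mm above the worktop when up, 51 mm when fully down.
- round_button (a joint): How far the round button is down, m: 0 up, 0.006 fully down. Sprung, about 1.5 N to start and 5 N fully down; comes back up when let go.
- square_key_top (a point): Centre of the flat top of the square key, 21 x 21 mm, 57 mm above the worktop, the stop key; not to be pressed.
- square_key (a joint): How far the square key is down, m: 0 up, 0.006 fully down. Sprung like the round button. To stay at 0.
- tube_a: Loose capped sample tube, 16 mm across the cap and 87 mm long, lying along mixer y between the first and second roller. Origin at its round end, z along the tube to the cap. Not to be moved.
- tube_b: Loose capped sample tube, 16 mm across the cap and 87 mm long, lying along mixer y between the second and third roller. Origin at its round end, z along the tube to the cap. Not to be moved.
- cup: Loose lidded specimen cup, 58 mm across and 64 mm high, standing on the worktop to the right of the mixer. Origin at the centre of its underside. Not to be moved.
- oil: Loose small bottle, 26 mm across and 62 mm high, standing on the worktop to the right of the mixer. Origin at the centre of its underside. Not to be moved.

How it is judged:
By the outcome, as a careful person would: the job done as asked, in the order asked, and still so for the second after the job is handed in, with the robot touching nothing.
It also fails if it takes over 42 s, if anything falls off the work surface, if the arm or the gripper's body presses on something with over 40 N, if the wrist force passes 120 N, or if a joint passes its speed limit or range.

### The arm

A 6-joint arm with a two-finger parallel gripper is mounted at the origin on a cart in front of the work surface, level with it; the furniture and walls round the work are solid. World frame = base frame: x ahead of the robot, y to its left, z up, the work surface at z = 0. Lengths are in mm, angles in degrees, forces in N, time in s.
With the tool pointing down it reaches from about 300 to 850 mm from the base axis. Payload 4.2 kg.
Tool frame: the origin (TCP) lies at the very end of the fingers, on their centre line; the grasp point (between the pads) lies 19 mm behind it; z points along the fingers, y is the line along which they close (so a half turn about z gives the same grasp; the last joint's range is limited). The gripper opens to 91 mm and grips with 3 to 60 N. Pads are 32 mm wide; open, the fingers measure 118 mm over their backs; the gripper's body (76 mm by 178 mm) begins 60 mm behind the grasp point.
Start: joints at [72.193, 18.312, 89.639, -0, 72.044, -1.146], TCP at [164.865, 550.874, 213.976] pointing down, gripper open.
Joint ranges: [-177.97, 177.97], [-48.28, 115.42], [12.27, 149.76], [-77.06, 257.06], [2.81, 150.46], [-146.56, 146.56]. Speed limits (degrees/s): [147.25, 147.25, 180, 180, 180, 180].

### API

Orientations are given as [roll, pitch, yaw] about the fixed x, y, z axes, in that order (R = Rz(yaw) Ry(pitch) Rx(roll)).
In Python, from workcell import env, eyes gives the robot as it stands.
- The arm moves only by the tool send_rows, never from a script. Its argument "targets" is text: rows parted by semicolons, each of 7 numbers parted by spaces: the shift along the tool's x, y, z in m, then the turn, a rotation vector about the tool's x, y, z in degrees, then the opening in per cent of the stroke, from 0 (shut) to 100 (fully open). A call has 1 to 12 rows; each row is the pose to reach, as a shift and turn from the pose commanded when the call began, along the tool's axes at that moment; what a row does not reach only later rows make up. A row lasts 1/12 s, in which the tool goes at most 41.7 mm and 7.16 degrees, less where a joint would pass 70% of its speed; a pose out of reach is approached as far as the arm can. A call with a gripper value outside its range is refused whole. The fingers move at their own pace and stop on an object; "grip_force" is the grip in N (left out, the last holds). Time passes only in rows, so rows that repeat a pose let the fingers close. It gives the time, the measured TCP pose, the force, the opening and the grip force at its end, in the units of the state.
- env.state(): the state, without advancing time (a new reading comes with each control period).
- eyes.grab_frame(name): name is "scene" or "top" or "wrist"; returns a dict with "image" (420x560x3 uint8, blue, green, red), "fovy" (degrees; the focal length in pixels is half the picture's height over the tangent of half this angle, whatever the lens; pixels are square), "cx", "cy" (the principal point, pixels), "D" ([k1, k2, p1, p2, k3] as OpenCV has them; the pictures are not rectified), "eye" and "attitude" of the camera in the world. Camera axes: x right, y up, looking along -z (the intrinsics and any distortion apply to the point x, -y, -z); pixel columns grow to the right and rows downward; lengths in mm; the calibration is good to about 2 mm. A picture is of the moment at which its call begins. There is no depth.
- env.job_done(): hands the job in; it is judged then, once.
The state is a dict: "time_s": time; "qpos": joint angles; "qvel": joint speeds; "effort": joint torques, N m; "ee_pos": TCP position; "ee_rot": TCP orientation; "force": force on the tool from outside, world axes, zero at the start; "torque": the same for the moment, N m; "gripper_width": finger opening in mm; "gripper_force": force on a finger pad.
Only numpy, scipy, OpenCV 4.12 (cv2) and the standard library are available. Lean on these libraries where they do the work, as an engineer would, in place of code of your own. Each camera call takes 0.05 s, during which the arm holds its last target. There are 200 camera calls.

## Working session

There is one attempt and no reset: what is moved stays moved. The work goes in short steps, Python scripts to look and compute and a tool call to move; the robot and the scene stay as the last step left them, time stands still between calls to the robot, and variables do not carry over. Pictures are saved under pics/ and viewed, at most 10 in all, crops included, and the job is handed in when it is done.

Besides the shell and the picture viewer there is one more tool, called after "Request:" as a command line: name --argument value ..., lists and objects as JSON in quotes. send_rows: Moves the arm, as the interface text tells. Its arguments: {"type":"object","properties":{"targets":{"type":"string"},"grip_force":{"type":"number"}},"required":["targets"]}

```bash
mkdir -p pics; python3 - <<'E'
from workcell import env, eyes
import cv2,json,numpy as np
for n in ("top","scene"):
    f=eyes.grab_frame(n); cv2.imwrite(f"pics/{n}0.png",f["image"]); print(n,{k:np.round(v,4).tolist() if not isinstance(v,str) else v for k,v in f.items() if k!="image"})
print(env.state())
E
```

```text
top {'fovy': 43.3263, 'cx': 282.8499, 'cy': 214.7732, 'D': [-0.1482, 0.0, 0.0, 0.0, 0.0], 'eye': [401.7905, 87.6231, 1008.0509], 'attitude': [10.4319, 2.3488, -91.589]}
scene {'fovy': 47.4134, 'cx': 278.0443, 'cy': 211.1433, 'D': [-0.1706, 0.0, 0.0, 0.0, 0.0], 'eye': [55.1969, -246.1565, 885.2772], 'attitude': [37.0781, -0.4569, -56.371]}
{'time_s': 0.1, 'qpos': array([ 7.21927157e+01,  1.83477792e+01,  8.96990626e+01,  8.10773492e-04,
        7.20434843e+01, -1.14551040e+00]), 'qvel': array([ 0.0468113 , -0.23038274, -0.1623228 , -0.03899794, -0.01995953,
        0.00416366]), 'effort': array([ 7.52436381e-05, -4.13336992e+01, -2.32511955e+01,  7.29545695e-02,
        4.22681461e-02, -5.24919619e-05]), 'ee_pos': array([164.71928671, 550.4355455 , 213.20873939]), 'ee_rot': array([-1.79909707e+02, -2.57649424e-03,  1.63337974e+02]), 'force': array([ 0.21322188,  1.05870213, -0.08740796]), 'torque': array([-0.02378583, -0.03757223, -0.00828345]), 'gripper_force': 0.0, 'gripper_width': 91.37138982195243}
```

View pics/top0.png

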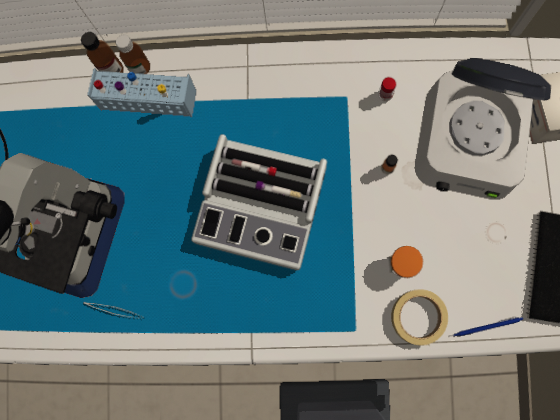

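View pics/scene0.png

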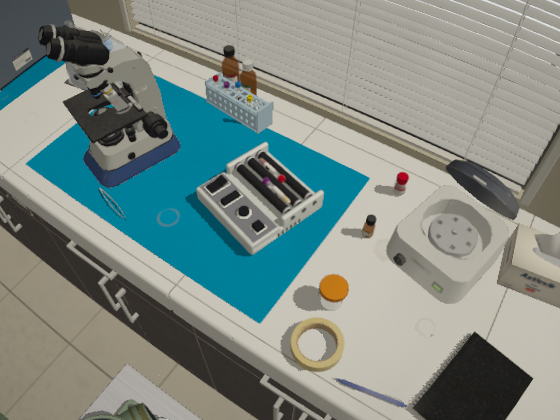

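The top view shows the deck with four black controls: wide (211,222), narrow (237,229), round (263,236) and square (290,243). The scene view shows the same deck at about (212,184)–(259,226). Next I'll measure them in both views.

```bash
cat > h.py <<'E'
import numpy as np,cv2
from scipy.spatial.transform import Rotation as R
def K(f):
    fl=210/np.tan(np.radians(f["fovy"]/2)); return np.array([[fl,0,f["cx"]],[0,fl,f["cy"]],[0,0,1]])
def onplane(f,px,z):
    u=cv2.undistortPoints(np.array(px,float).reshape(-1,1,2),K(f),np.array(f["D"]))[:,0]
    d=R.from_euler('xyz',f["attitude"],degrees=True).apply(np.c_[u[:,0],-u[:,1],-np.ones(len(u))])
    e=np.array(f["eye"]); return e+d*((z-e[2])/d[:,2])[:,None]
def blobs(f,box,thr,amin=40,amax=900):
    x0,y0,x1,y1=box; s=4
    g=cv2.resize(cv2.cvtColor(f["image"],6)[y0:y1,x0:x1],None,fx=s,fy=s,interpolation=cv2.INTER_CUBIC)
    c,_=cv2.findContours((g<thr).astype('uint8'),cv2.RETR_EXTERNAL,cv2.CHAIN_APPROX_NONE)
    o=[]
    for k in c:
        a=cv2.contourArea(k)/s/s
        if amin<a<amax:
            (p,q),wh,an=cv2.minAreaRect(k); M=cv2.moments(k)
            o.append(((np.array([M['m10'],M['m01']])/M['m00']+.5)/s-.5+[x0,y0],a,np.array(wh)/s,an))
    return o
E
python3 - <<'E'
from workcell import eyes
from h import *
ims=[]
for n,b in (("top",(185,190,325,275)),("scene",(190,160,280,255))):
    f=eyes.grab_frame(n)
    for c,a,wh,an in sorted(blobs(f,b,60),key=lambda o:o[0][0]):
        print(n,c.round(1),round(a),wh.round(1),round(an),onplane(f,[c],56)[0].round(1))
    x0,y0,x1,y1=b; ims.append(cv2.resize(f["image"][y0:y1,x0:x1],(400,int(400*(y1-y0)/(x1-x0))),interpolation=cv2.INTER_CUBIC))
h=max(i.shape[0] for i in ims)
cv2.imwrite("pics/crop.png",np.hstack([cv2.copyMakeBorder(i,0,h-i.shape[0],0,0,0) for i in ims]))
E
```

```text
top [210.6 222.4] 319 [13.8 25.4] 14 [568.7 255.4  56. ]
top [236.5 229. ] 224 [ 9.6 25.7] 16 [554.7 207.4  56. ]
top [262.4 235.5] 124 [12.6 12.6] 45 [541.1 160.1  56. ]
top [269.2 197.9] 763 [88.  12.5] 14 [610.7 146.1  56. ]
top [288.9 242.5] 139 [12.4 12.3] 15 [526.8 112.2  56. ]
scene [216.5 225.6] 690 [84.7 11.7] 49 [475.5 182.7  56. ]
scene [216.5 183.8] 169 [ 9.8 20.3] 52 [567.4 254.7  56. ]
scene [229.5 197.4] 129 [ 7.3 19.8] 58 [552.1 206.1  56. ]
scene [243.2 210.6] 80 [9.8 9.8] 90 [539.6 159.1  56. ]
scene [257.4 225.4] 89 [ 9.8 10.6] 56 [524.4 110.7  56. ]
scene [259.5 186. ] 496 [60.6 13.9] 44 [616.7 169.9  56. ]
scene [263.1 171.9] 273 [41.3 10.8] 35 [656.2 187.2  56. ]
scene [274.  164.6] 61 [18.8  5. ] 42 [689.5 179.3  56. ]
```

View pics/crop.png

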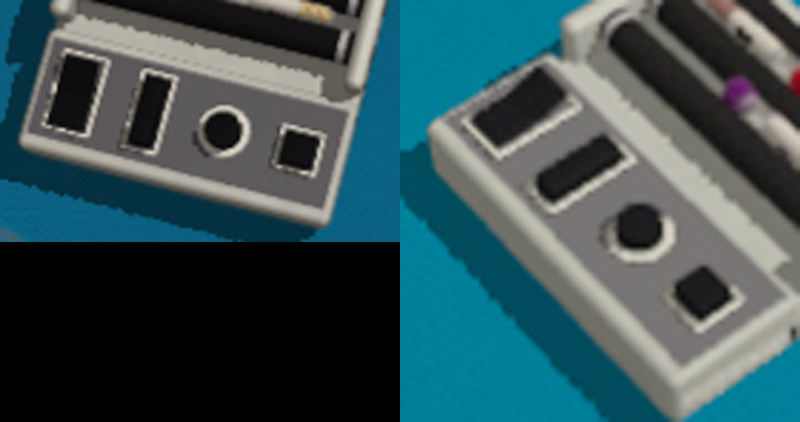

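Request:
send_rows --targets "-0.249 -0.187 0 0 0 0 0;-0.249 -0.187 0 0 0 0 0;-0.249 -0.187 0 0 0 0 0;-0.249 -0.187 0 0 0 0 0;-0.249 -0.187 0 0 0 0 0;-0.249 -0.187 0 0 0 0 0;-0.249 -0.187 0 0 0 0 0;-0.249 -0.187 0 0 0 0 0;-0.489 -0.168 0.04 0 0 0 0;-0.489 -0.168 0.04 0 0 0 0;-0.489 -0.168 0.04 0 0 0 0;-0.489 -0.168 0.04 0 0 0 0" --grip_force 20

```text
time_s: 1.2
ee_pos: [512.2, 264.8, 186.4]
ee_rot: [180.0, 0.0, 163.3]
force: [-0.5, 0.9, -0.4]
gripper_width: 13.8
gripper_force: 0.0
```

Request:
send_rows --targets "0 0 0 0 0 0 0;0 0 0 0 0 0 0;0 0 0 0 0 0 0;0 0 0 0 0 0 0"

```text
time_s: 1.53
ee_pos: [509.3, 266.1, 186.9]
ee_rot: [-180.0, -0.0, 163.4]
force: [-0.5, 0.3, -0.2]
gripper_width: 0.5
gripper_force: 0.0
```

Request:
send_rows --targets "-0.040 0.003 0.02 0 0 0 0;-0.077 0.0064 0.04 0 0 0 0;-0.077 0.0064 0.08 0 0 0 0;-0.077 0.0064 0.107 0 0 0 0;-0.077 0.0064 0.107 0 0 0 0;-0.077 0.0064 0.107 0 0 0 0;-0.077 0.0064 0.107 0 0 0 0"

```text
time_s: 2.12
ee_pos: [586.6, 251.0, 82.1]
ee_rot: [179.9, 0.2, 163.4]
force: [1.2, -0.4, 0.8]
gripper_width: 0.6
gripper_force: 0.0
```

```bash
python3 - <<'E'
from workcell import eyes,env
from h import *
ims=[]
for n,b in (("wrist",(0,0,560,420)),("scene",(150,100,310,220))):
    f=eyes.grab_frame(n); x0,y0,x1,y1=b
    ims.append(cv2.resize(f["image"][y0:y1,x0:x1],(400,300),interpolation=cv2.INTER_CUBIC))
cv2.imwrite("pics/a.png",np.hstack(ims)); print(env.state()['ee_pos'])
E
```

```text
[587.1310692  251.00516713  82.76671547]
```

View pics/a.png

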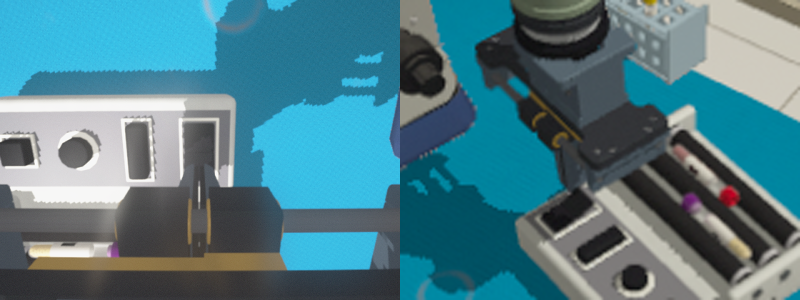

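Request:
send_rows --targets "0.0025 -0.001 0.01 0 0 0 0;0.0025 -0.001 0.018 0 0 0 0;0.0025 -0.001 0.021 0 0 0 0;0.0025 -0.001 0.024 0 0 0 0;0.0025 -0.001 0.027 0 0 0 0;0.0025 -0.001 0.030 0 0 0 0;0.0025 -0.001 0.030 0 0 0 0;0.0025 -0.001 0.030 0 0 0 0"

```text
time_s: 2.88
ee_pos: [584.2, 249.5, 53.7]
ee_rot: [179.9, 0.1, 163.3]
force: [-4.0, -3.2, 22.2]
gripper_width: 0.4
gripper_force: 10.0
```

Request:
send_rows --targets "0 0 -0.010 0 0 0 0;0 0 -0.025 0 0 0 0;0.009 -0.025 -0.025 0 0 0 0;0.017 -0.049 -0.025 0 0 0 0;0.017 -0.049 -0.025 0 0 0 0;0.017 -0.049 -0.025 0 0 0 0;0.017 -0.049 -0.025 0 0 0 0;0.017 -0.049 -0.025 0 0 0 0"

```text
time_s: 3.55
ee_pos: [553.7, 208.1, 74.5]
ee_rot: [180.0, 0.0, 163.3]
force: [-0.2, -0.2, -0.1]
gripper_width: 0.4
gripper_force: 0.0
```

```bash
python3 - <<'E'
from workcell import eyes,env
from h import *
ims=[]
for n,b in (("wrist",(0,0,560,420)),("scene",(190,160,270,220))):
    f=eyes.grab_frame(n); x0,y0,x1,y1=b
    ims.append(cv2.resize(f["image"][y0:y1,x0:x1],(400,300),interpolation=cv2.INTER_CUBIC))
cv2.imwrite("pics/b.png",np.hstack(ims)); print(env.state()['ee_pos'],env.state()['force'])
E
```

```text
[553.59649167 208.16678819  74.42570856] [-0.01081132  1.40349344  0.00663792]
```

View pics/b.png

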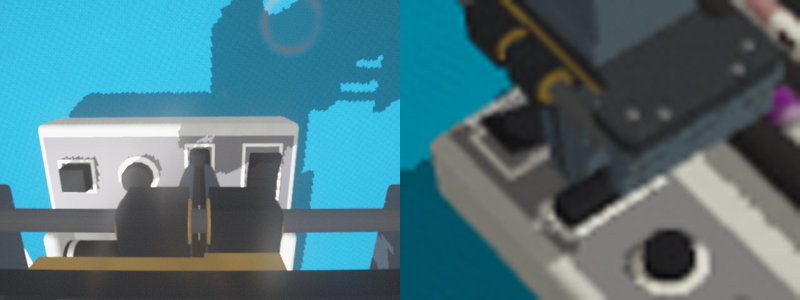

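Request:
send_rows --targets "0 -0.001 0.010 0 0 0 0;0 -0.001 0.015 0 0 0 0;0 -0.001 0.018 0 0 0 0;0 -0.001 0.021 0 0 0 0;0 -0.001 0.024 0 0 0 0;0 -0.001 0.026 0 0 0 0;0 -0.001 0.026 0 0 0 0;0 -0.001 0.026 0 0 0 0"

```text
time_s: 4.32
ee_pos: [552.3, 206.6, 51.2]
ee_rot: [180.0, -0.0, 163.3]
force: [-6.4, -1.3, 18.3]
gripper_width: 0.5
gripper_force: 8.8
```

Request:
send_rows --targets "0 0 -0.012 0 0 0 0;0 0 -0.026 0 0 0 0;0 -0.025 -0.026 0 0 0 0;0 -0.050 -0.026 0 0 0 0;0 -0.050 -0.026 0 0 0 0;0 -0.050 -0.026 0 0 0 0;0 -0.050 -0.026 0 0 0 0;0 -0.050 -0.026 0 0 0 0"

```text
time_s: 4.98
ee_pos: [539.0, 159.4, 74.5]
ee_rot: [180.0, 0.0, 163.4]
force: [0.6, 0.2, 0.9]
gripper_width: 0.6
gripper_force: 0.0
```

```bash
python3 - <<'E'
from workcell import eyes,env
from h import *
ims=[]
for n,b in (("wrist",(0,0,560,420)),("scene",(190,160,270,220))):
    f=eyes.grab_frame(n); x0,y0,x1,y1=b
    ims.append(cv2.resize(f["image"][y0:y1,x0:x1],(400,300),interpolation=cv2.INTER_CUBIC))
cv2.imwrite("pics/c.png",np.hstack(ims)); print(env.state()['ee_pos'],env.state()['force'])
E
```

```text
[538.82418555 159.40501801  74.47260438] [ 0.01367623 -1.40219733 -0.82212864]
```

View pics/c.png

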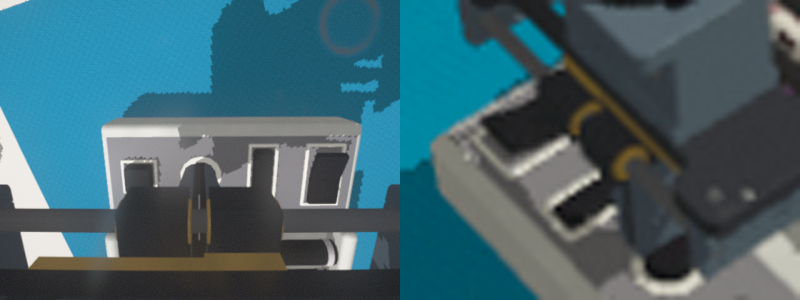

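The rocker's near half is now raised at (325,175) and the bar key sits low at (263,170). The fingertip is centred on the round button at (200,170), so I'll press it.

Request:
send_rows --targets "0 0 0.010 0 0 0 0;0 0 0.015 0 0 0 0;0 0 0.018 0 0 0 0;0 0 0.021 0 0 0 0;0 0 0.024 0 0 0 0;0 0 0.0265 0 0 0 0;0 0 0.0265 0 0 0 0;0 0 0.0265 0 0 0 0"

```text
time_s: 5.75
ee_pos: [538.0, 158.9, 51.0]
ee_rot: [180.0, -0.0, 163.3]
force: [-7.9, 0.5, 21.4]
gripper_width: 0.5
gripper_force: 10.6
```

Request:
send_rows --targets "0 0 -0.010 0 0 0 0;0 0 -0.040 0 0 0 0;0 0 -0.080 0 0 0 0;0.03 0 -0.115 0 0 0 0;0.07 0 -0.12 0 0 0 0;0.11 0 -0.12 0 0 0 0;0.14 0 -0.12 0 0 0 0;0.14 0 -0.12 0 0 0 0;0.14 0 -0.12 0 0 0 0;0.14 0 -0.12 0 0 0 0;0.14 0 -0.12 0 0 0 0"

```text
time_s: 6.67
ee_pos: [405.7, 198.8, 168.1]
ee_rot: [180.0, 0.1, 163.3]
force: [-0.0, -0.4, -0.0]
gripper_width: 0.2
gripper_force: 0.0
```

```bash
python3 - <<'E'
from workcell import eyes,env
from h import *
ims=[]
for n,b in (("wrist",(0,0,560,420)),("scene",(190,140,330,245)),("top",(185,120,325,225))):
    f=eyes.grab_frame(n); x0,y0,x1,y1=b
    ims.append(cv2.resize(f["image"][y0:y1,x0:x1],(400,300),interpolation=cv2.INTER_CUBIC))
ims.append(ims[0]*0)
cv2.imwrite("pics/d.png",np.vstack([np.hstack(ims[:2]),np.hstack(ims[2:])])); print(env.state()['ee_pos'],env.state()['force'])
E
```

```text
[405.3126885  198.58244346 167.80377996] [-0.77599311  0.31948939 -0.39173523]
```

View pics/d.png

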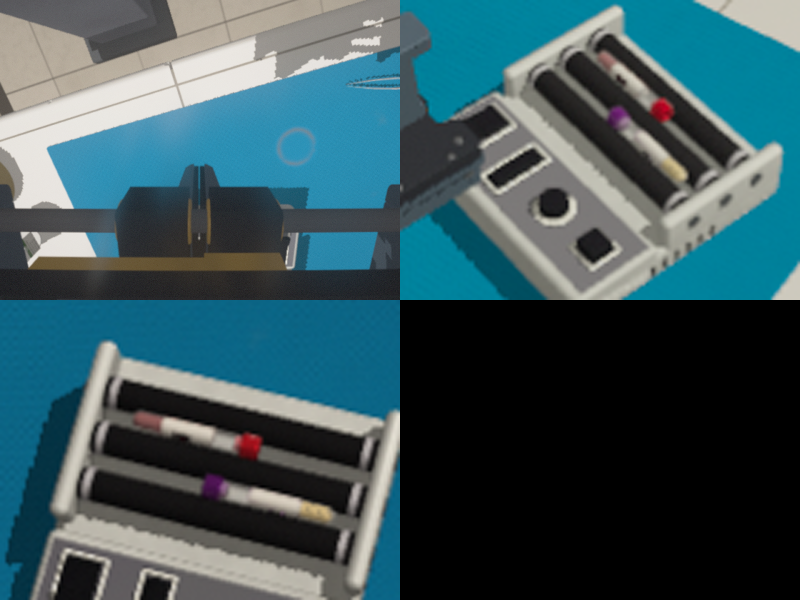

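The scene view shows the bar key flush in its frame at (516,170), the round button back up at (553,205) and the square key untouched at (595,243). The tubes are where they were and the arm is clear.

```bash
python3 -c "
from workcell import env
print(env.job_done())"
```

```text
the job is handed in; nothing more can be done
None
```

I tipped the rocker on, pushed the bar key down so it stayed, then pressed the round button and let it spring back. The last pictures show the square key and tubes untouched, and the job is handed in; it returned no verdict.

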